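Test cutlery grips on a sloping fit gauge and sort them

ROBOT

A 6-joint arm with a two-finger parallel gripper is mounted at the origin on the work surface. World frame = base frame: x ahead of the robot, y to its left, z up, the work surface at z = 0. Lengths are in m, angles in degrees, forces in N, time in s.
With the tool pointing down it reaches from about 0.25 to 0.725 m from the base axis. Payload 9.7 kg.
Tool frame: the origin (TCP) lies on the centre line of the jaws, within the pads' length; the fingertips stand 14 mm ahead of it and the grasp point (between the pads) lies 5 mm behind it; z points along the fingers, y is the line along which they close (so a half turn about z gives the same grasp; the last joint's range is limited). The gripper opens to 85 mm and grips with 20 to 120 N. Pads are 22 mm wide; open, the fingers measure 114 mm over their backs; the gripper's body (76 mm by 85 mm) begins 54 mm behind the grasp point. The pads swing forward as they close: fully open they stand 13 mm farther back than shut.
Start: joints at [70.531, 4.979, 10.078, 95.1, 0, 90], TCP at [0.183, 0.519, 0.245] pointing down, gripper open.
Joint ranges: [-179.16, 179.16], [-48.56, 103.87], [-65.8, 70.77], [-126.05, 130.52], [-82.76, 87.17], [-180, 180]. Speed limits (degrees/s): [127.2, 127.2, 147.25, 180, 180, 180].

INTERFACE

Orientations are given as [roll, pitch, yaw] about the fixed x, y, z axes, in that order (R = Rz(yaw) Ry(pitch) Rx(roll)).
In Python, from workcell import bot, camera, get_calibration, ticket gives the robot as it stands. The module is installed in compiled form; this text tells all that it offers.
- The arm moves only by the tool send_rows, never from a script. Its arguments are lists of equal length, an entry for each row: "linear": the shift along the tool's x, y, z in m, a list of three; "twist": the turn, a rotation vector about the tool's x, y, z in units of 10 degrees (1.0 is 10 degrees), a list of three; "gripper": the opening in per cent of the stroke, from 0 (shut) to 100 (fully open). In form: {"linear": [[x, y, z], ...], "twist": [[wx, wy, wz], ...], "gripper": [gripper, ...]}. A call has 1 to 8 rows; each row shifts and turns the commanded pose from where the row before left it, along the tool's axes as they then stand; what a row does not reach is not made up. A row lasts 1/8 s, in which the tool goes at most 62.5 mm and 10.7 degrees, less where a joint would pass 70% of its speed; a pose out of reach is approached as far as the arm can. A call with a gripper value outside its range is refused whole. The fingers move at their own pace and stop on an object; "grip_force" is the grip in N (left out, the last holds). Time passes only in rows, so rows that do not move let the fingers close. It gives the time, the measured TCP pose, the force, the opening and the grip force at its end, in the units of the state.
- bot.get_obs(): the state, without advancing time (a new reading comes with each control period).
- camera(name): name is "scene" or "top"; returns the picture (420x560x3 uint8, red, green, blue); there is no depth.
- get_calibration(name): a dict with "fx", "fy", "cx", "cy" (pixels), "origin" and "orientation" of the camera in the world. Camera axes: x right, y down, z forward; pixel columns grow to the right and rows downward; lengths in m; the calibration is good to about 2 mm. A picture is of the moment at which its call begins. get_calibration takes no time and is no camera call.
- ticket.job_done(): hands the job in; it is judged then, once.
The state is a dict: "time": time; "q": joint angles; "qd": joint speeds; "joint_efforts": joint torques, N m; "ee_pos": TCP position; "tcp_rot": TCP orientation; "wrist_force": force on the tool from outside, world axes, zero at the start; "torque": the same for the moment, N m; "opening": finger opening in m; "grasp_force": force on a finger pad.
Only numpy, scipy, OpenCV 4.12 (cv2) and the standard library are available. Lean on these libraries where they do the work, as an engineer would, in place of code of your own. Each camera call takes 0.05 s, during which the arm holds its last target. There are 200 camera calls.

TASK

Try each of the two blue cutlery grips on the sloping steel gauge pin, sliding it down the pin as far as it will go without forcing it, and stand it upright in its dish before you try the other one: a grip that goes fully home against the brass shoulder belongs in the blue dish, one that stops short belongs in the brick-red dish. Leave the cereal bowl, mug and jar where they are.

Things in the scene. Friction and masses are not known exactly. Their poses are not given: they have to be found in the camera images.
- grip_p: one of two look-alike rigid blue cylinders, 30 mm diameter, 64 mm tall, 60 g, upright, steel band at the foot, closed domed top; origin: centre of the open lower end (mouth), z up its axis. Blind bore 18 mm wide: sound one 48 mm deep, goes fully onto the pin; the other has a hidden lump 18 mm in and stops with its mouth 22 mm off the shoulder. Hold 40-50 mm above the mouth
- grip_q: the other of the two look-alike rigid blue cylinders, 30 mm diameter, 64 mm tall, 60 g, upright, steel band at the foot, closed domed top; origin: centre of the open lower end (mouth), z up its axis. Blind bore 18 mm wide: sound one 48 mm deep, goes fully onto the pin; the other has a hidden lump 18 mm in and stops with its mouth 22 mm off the shoulder. Hold 40-50 mm above the mouth
- pin: steel gauge pin, 15 mm diameter, 40 mm long, last 7 mm tapered to 7 mm, on a brass shoulder disc 38 mm wide, 12 mm thick. Leans 30 degrees from vertical, tip towards the robot and to its right (-x, -y). Origin: foot of the pin, centre of the shoulder's face, 75 mm above the table; z along the pin to its tip, y level. Its dark wooden base (120 x 80 x 12 mm) does not move
- pin_mid (a point): point on the pin's axis 22 mm from the shoulder: here the mouth of the grip with the lump comes to rest. Axes as the pin's
- blue_dish: blue round dish for grips that fit, 110 mm across, 16 mm high, 4 mm wall, floor 5 mm thick (inner floor 5 mm above the table, about 96 mm across); origin at the centre of its underside, z up; does not move
- red_dish: brick-red (terracotta) round dish for grips that stop short, same sizes as the blue dish; origin at the centre of its underside, z up; does not move
- bowl: blue cereal bowl, 150 mm across, 52 mm high, loose; origin at the centre of its underside; not part of the job
- mug: white mug, 80 mm across, 90 mm high, with a handle, loose; origin at the centre of its underside; not part of the job
- jar: amber jar with a red cap, 64 mm across, 100 mm high, loose; origin at the centre of its underside; not part of the job
Not all that is in view belongs to the job. Of the things that look like the blue_dish, the largest one is meant.

How it is judged:
By the outcome, as a careful person would: the job done as asked, in the order asked, and still so for the second after the job is handed in, with the robot touching nothing.
It also fails if it takes over 72 s, if anything falls off the work surface, if the arm or the gripper's body presses on something with over 40 N, if the wrist force passes 120 N, or if a joint passes its speed limit or range.

## Working session

There is one attempt and no reset: what is moved stays moved. The work goes in short steps, Python scripts to look and compute and a tool call to move; the robot and the scene stay as the last step left them, time stands still between calls to the robot, and variables do not carry over. Pictures are saved under pics/ and viewed, at most 10 in all, crops included, and the job is handed in when it is done.

Besides the shell and the picture viewer there is one more tool, called after "Call:" by a JSON object that holds its "op" and its "data". send_rows: Moves the arm, as the interface text tells. Its arguments: {"type":"object","properties":{"linear":{"type":"array"},"twist":{"type":"array"},"gripper":{"type":"array"},"grip_force":{"type":"number"}},"required":["linear","twist","gripper"]}

```bash
mkdir -p pics; python3 - <<'E'
from workcell import bot,camera,get_calibration
import cv2
for n in("scene","top"):
    im=camera(n); cv2.imwrite(f"pics/{n}0.png",cv2.cvtColor(im,cv2.COLOR_RGB2BGR)); print(get_calibration(n))
print(bot.get_obs())
E
```

```text
{'fx': 488.6357943922695, 'fy': 488.6357943922695, 'cx': 274.8426864192877, 'cy': 199.78412819984717, 'origin': array([ 1.43337384, -0.4200919 ,  0.78850039]), 'orientation': array([-127.77198884,   -0.89102616,   64.08757619])}
{'fx': 528.5493681671085, 'fy': 528.5493681671085, 'cx': 287.9570382384455, 'cy': 213.5161029896528, 'origin': array([0.42490602, 0.00816775, 1.27703691]), 'orientation': array([-172.55352338,   -1.25724254,  -91.35640497])}
{'time': 0.1, 'q': array([7.05313088e+01, 5.00644946e+00, 1.00402199e+01, 9.51008434e+01,
       1.31989000e-03, 8.99988835e+01]), 'qd': array([ 0.07582083, -0.0472533 ,  0.10659075,  0.02775715,  0.09702569,
       -0.04057221]), 'joint_efforts': array([-2.82900337e-04, -5.21562624e+01,  4.65655196e+01,  1.60805433e-02,
        3.49333823e-05, -1.79349058e-05]), 'ee_pos': array([0.1832401 , 0.51837282, 0.24467933]), 'tcp_rot': array([-1.79932927e+02, -1.32119609e-03,  1.60532424e+02]), 'wrist_force': array([-0.73322108,  0.20649363, -0.51429276]), 'torque': array([0.00512743, 0.02280324, 0.01271585]), 'grasp_force': 0.0, 'opening': 0.08532668486727397}
```

View pics/scene0.png

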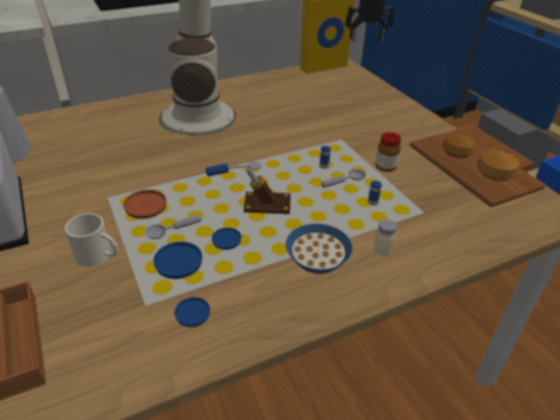

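View pics/top0.png

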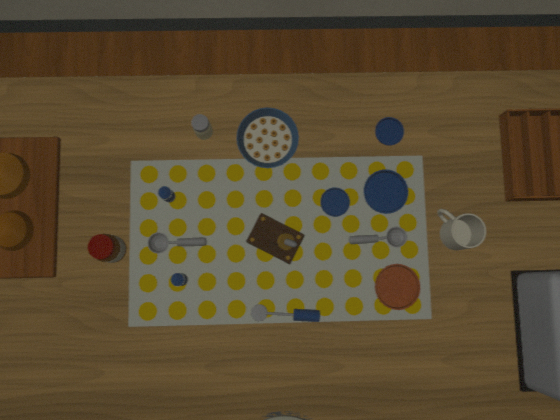

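The scene view shows the grips at about (325,157) and (375,193), the pin at (260,190), the large blue dish at (178,260) and the red dish at (145,203). In the top view the grips are at (166,193) and (179,280), the pin base at (276,239), the blue dish at (386,191) and the red dish at (397,287). Smaller blue dishes at (335,202) and (389,131) are decoys.

```bash
cat > h.py <<'E'
import numpy as np,cv2
from scipy.spatial.transform import Rotation as R
from workcell import bot,camera,get_calibration
C={n:get_calibration(n) for n in("scene","top")}
def proj(n,P):
    c=C[n]; r=R.from_euler('xyz',c['orientation'],degrees=True)
    p=r.inv().apply(np.atleast_2d(P)-c['origin'])
    return np.c_[c['fx']*p[:,0]/p[:,2]+c['cx'],c['fy']*p[:,1]/p[:,2]+c['cy']]
def unp(n,uv,z):
    c=C[n]; r=R.from_euler('xyz',c['orientation'],degrees=True)
    d=r.apply([(uv[0]-c['cx'])/c['fx'],(uv[1]-c['cy'])/c['fy'],1.])
    return c['origin']+d*(z-c['origin'][2])/d[2]
def tri(a,b):
    A=[];B=[]
    for n,uv in(("scene",a),("top",b)):
        c=C[n];d=unp(n,uv,0)-c['origin'];d/=np.linalg.norm(d);M=np.eye(3)-np.outer(d,d);A.append(M);B.append(M@c['origin'])
    return np.linalg.lstsq(np.vstack(A),np.hstack(B),rcond=None)
def snap(n,f):
    im=cv2.cvtColor(camera(n),cv2.COLOR_RGB2BGR); cv2.imwrite(f"pics/{f}.png",im); return im
E
python3 - <<'E'
from h import *
for n in("scene","top"):
    im=cv2.imread(f"pics/{n}0.png"); hsv=cv2.cvtColor(im,cv2.COLOR_BGR2HSV)
    for nm,lo,hi in(("blue",(100,110,30),(125,255,255)),("red",(0,130,60),(10,255,255))):
        k,_,st,ce=cv2.connectedComponentsWithStats(cv2.inRange(hsv,lo,hi))
        for i in range(1,k):
            if st[i,4]>40: print(n,nm,st[i],ce[i].round(1),unp(n,ce[i],.016).round(4))
a=cv2.imread("pics/scene0.png")[150:220,225:305];b=cv2.imread("pics/top0.png")[205:275,236:316]
c=cv2.imread("pics/scene0.png")[140:210,310:390];d=cv2.imread("pics/top0.png")[180:290,145:205]
f=lambda x:cv2.resize(x,None,fx=5,fy=5,interpolation=cv2.INTER_CUBIC)
g=np.hstack([f(a),f(b)]);e=np.hstack([cv2.resize(c,(300,240)),cv2.resize(d,(131,240)),np.zeros((240,369,3),np.uint8)])
cv2.imwrite("pics/m1.png",np.vstack([g,e]))
E
```

```text
scene blue [ 362    0  123  111 9470] [424.8  48. ] [-0.1563  1.0935  0.016 ]
scene blue [381  12   8  11  58] [384.4  17.2] [-0.5783  1.1844  0.016 ]
scene blue [ 466   12   94  117 7513] [517.4  68.4] [0.1739 1.292  0.016 ]
scene blue [319  18  24  29 353] [330.1  32.2] [-0.4958  0.8165  0.016 ]
scene blue [467  94  11   9  66] [471.7  98.1] [0.3028 0.9257 0.016 ]
scene blue [321 155   8   9  59] [324.4 159.2] [0.4292 0.2409 0.016 ]
scene blue [537 155  23  39 586] [550.5 172.6] [0.7553 0.7883 0.016 ]
scene blue [207 165  21  10 141] [216.7 169.3] [ 0.3485 -0.0606  0.016 ]
scene blue [372 182   9   6  46] [375.8 184.5] [0.5956 0.304  0.016 ]
scene blue [370 191   9  10  71] [373.7 195.6] [0.6345 0.2698 0.016 ]
scene blue [287 225  64  35 490] [318.2 235.3] [0.7081 0.0598 0.016 ]
scene blue [213 229  27  20 433] [226.  238.2] [ 0.6259 -0.1413  0.016 ]
scene blue [ 155  243   46   35 1280] [177.6 259.6] [ 0.6462 -0.2644  0.016 ]
scene blue [175 298  34  28 736] [191.9 311.6] [ 0.799  -0.2818  0.016 ]
scene red [381 132  20  15 247] [390.3 138.9] [0.4145 0.486  0.016 ]
scene red [124 191  41  27 855] [144.6 203.6] [ 0.4176 -0.281   0.016 ]
top blue [376 119  27  26 531] [389.  131.3] [ 0.7884 -0.2776  0.016 ]
top blue [ 365  170   42   43 1350] [385.6 191.8] [ 0.6372 -0.2619  0.016 ]
top blue [159 187  11  11  88] [164.  192.2] [0.647  0.2737 0.016 ]
top blue [322 189  27  27 536] [334.7 202. ] [ 0.6147 -0.1372  0.016 ]
top blue [172 274  11  11  84] [176.8 279.1] [0.4385 0.2423 0.016 ]
top blue [294 310  25  11 193] [306.1 315.2] [ 0.3473 -0.0603  0.016 ]
top red [ 88 234  25  26 495] [100.2 246.3] [0.5201 0.4233 0.016 ]
top red [399 268  14  15  60] [406.4 275.5] [ 0.4343 -0.3021  0.016 ]
top red [376 270  44  40 333] [397.1 290.3] [ 0.3999 -0.278   0.016 ]
top red [377 276  15  13  56] [384.2 282. ] [ 0.4202 -0.2483  0.016 ]
```

View pics/m1.png

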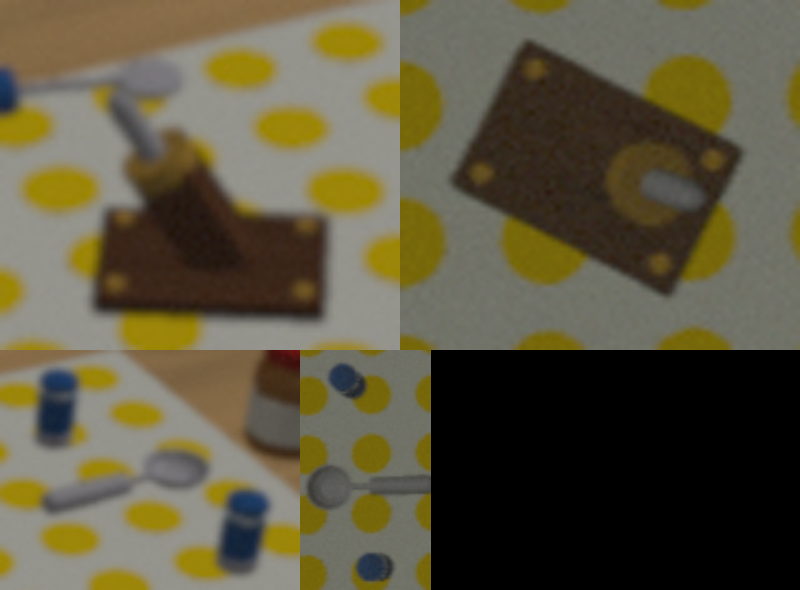

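```bash
python3 - <<'E'
from h import *
from scipy.optimize import least_squares,minimize
# pin
S=lambda x,y:np.array([x/5+225,y/5+150]);T=lambda x,y:np.array([(x-400)/5+236,y/5+205])
cor=[T(528,40),T(742,152),T(670,297),T(452,183)]
W=np.array([unp("top",c,.012) for c in cor]);print(W.round(4),np.linalg.norm(W-np.roll(W,-1,0),axis=1).round(4))
cs=[S(328,213),S(322,318),S(93,308),S(107,208)];V=np.array([unp("scene",c,.012) for c in cs]);print(V.round(4),np.linalg.norm(V-np.roll(V,-1,0),axis=1).round(4))
for X in(W,):
  d=(W[1]-W[0]+W[2]-W[3]);print("yaw long",np.degrees(np.arctan2(d[1],d[0])),W.mean(0),V.mean(0))
obs={"scene":[S(118,97),S(152,153)],"top":[T(698,193),T(652,183)]}
for i in(0,1): print("tri",tri(obs["scene"][i],obs["top"][i])[:2])
def model(p):
    a=np.array([.5*np.cos(p[2]),.5*np.sin(p[2]),np.cos(np.pi/6)]);f=np.array([p[0],p[1],.075]);return np.array([f+.040*a,f+0.002*a])
def res(p,ns=("scene","top")): return np.hstack([(proj(n,model(p))-obs[n]).ravel() for n in ns])
for ns in(("scene","top"),("top",),("scene",)):
    s=least_squares(res,[.53,0,-2],args=(ns,));print(ns,s.x[:2],np.degrees(s.x[2]),s.fun.round(2))
# grips: blue part silhouette bbox+centroid
def sil(n,x,y,zb):
    t=np.linspace(0,2*np.pi,60);P=[]
    for r,z in((.015,zb),(.015,.056),(.012,.061),(.006,.064)):P.append(np.c_[x+r*np.cos(t),y+r*np.sin(t),0*t+z])
    h=cv2.convexHull((proj(n,np.vstack(P))*64).astype(np.float32))/64
    m=cv2.moments(h);return np.array([m['m10']/m['m00'],m['m01']/m['m00']]),m['m00']
for nm,x0,cc in(("A",[.645,.27],{"scene":(370,182,381,201),"top":(157,185,175,202)}),("B",[.435,.24],{"scene":(318,150,331,165),"top":(170,272,190,288)})):
  for n in("scene","top"):
    im=cv2.imread(f"pics/{n}0.png").astype(int);x1,y1,x2,y2=cc[n];sub=im[y1-3:y2+3,x1-3:x2+3]
    m=(sub[...,0]>sub[...,2]+18);yy,xx=np.nonzero(m);c=np.array([xx.mean()+x1-3,yy.mean()+y1-3])
    s=least_squares(lambda p:sil(n,p[0],p[1],.012)[0]-c,x0,diff_step=1e-3);print(nm,n,c.round(1),m.sum(),sil(n,*s.x,.012)[1].round(1),s.x.round(4))
E
```

```text
[[ 0.5922  0.04    0.012 ]
 [ 0.5357 -0.0618  0.012 ]
 [ 0.4672 -0.0255  0.012 ]
 [ 0.5239  0.0776  0.012 ]] [0.1164 0.0776 0.1176 0.0779]
[[ 0.5268  0.0802  0.012 ]
 [ 0.6033  0.0372  0.012 ]
 [ 0.5479 -0.0637  0.012 ]
 [ 0.4738 -0.0242  0.012 ]] [0.0878 0.1151 0.084  0.1171]
yaw long -118.91379287131124 [0.52973513 0.0075947  0.012     ] [0.53796246 0.00734065 0.012     ]
tri (array([ 0.51038421, -0.03437293,  0.10841118]), array([9.94298915e-06]))
tri (array([ 0.51705662, -0.01688217,  0.07362826]), array([2.02879011e-11]))
('scene', 'top') [ 0.51813833 -0.01623672] -112.32285292010641 [-1.02 -0.34  0.   -0.83 -0.75 -0.49  0.14 -0.42]
('top',) [ 0.51682588 -0.01680038] -110.72016651284646 [-0.4  -0.14  0.41  0.14]
('scene',) [ 0.5225036  -0.01688387] -121.81269308333299 [-0.48 -0.12  0.48  0.11]Traceback (most recent call last):
  File "<stdin>", line 27, in <module>
AttributeError: 'float' object has no attribute 'round'
```

```bash
cat > gr.py <<'E'
from h import *
from scipy.optimize import least_squares
def sil(n,x,y,zb):
    t=np.linspace(0,2*np.pi,60);P=[]
    for r,z in((.015,zb),(.015,.056),(.012,.061),(.006,.064)):P.append(np.c_[x+r*np.cos(t),y+r*np.sin(t),0*t+z])
    m=cv2.moments(cv2.convexHull(proj(n,np.vstack(P)).astype(np.float32)));return np.array([m['m10']/m['m00'],m['m01']/m['m00'],m['m00']])
for nm,x0,cc in(("A",[.645,.27],{"scene":(370,182,381,204),"top":(157,185,172,199)}),("B",[.435,.24],{"scene":(318,148,331,167),"top":(170,272,184,288)})):
  for n in("scene","top"):
    im=cv2.imread(f"pics/{n}0.png").astype(int);x1,y1,x2,y2=cc[n];sub=im[y1-3:y2+3,x1-3:x2+3]
    m=(sub[...,0]>sub[...,2]+18);yy,xx=np.nonzero(m);c=np.array([xx.mean()+x1-3,yy.mean()+y1-3])
    s=least_squares(lambda p:sil(n,p[0],p[1],.012)[:2]-c,x0,diff_step=1e-3);print(nm,n,c.round(1),m.sum(),sil(n,*s.x,.012)[2],s.x.round(4))
E
python3 gr.py
```

```text
A scene [374.7 190.9] 150 232.83165083872154 [0.6386 0.2668]
A top [164. 192.] 113 188.17935790191405 [0.644  0.2695]
B scene [324.8 155. ] 128 190.86829980276525 [0.436  0.2365]
B top [177. 279.] 109 178.2343227530364 [0.4387 0.238 ]
```

```bash
cat >> h.py <<'E'
def rdown(yaw): return R.from_euler('xyz',[180,0,yaw],degrees=True)
PZ=np.array([.5*np.cos(np.radians(-118.9)),.5*np.sin(np.radians(-118.9)),np.sqrt(3)/2])
FOOT=np.array([.517,-.016,.075])
def rpin(yaw):  # tool z = -pin z, minimal tilt from down pose with this yaw
    r=rdown(yaw);z=np.array([0,0,-1.]);ax=np.cross(z,-PZ);ax/=np.linalg.norm(ax)
    return R.from_rotvec(ax*np.pi/6)*r
def plan(p,r,N,p0=None,r0=None):
    o=bot.get_obs()
    p0=o['ee_pos'] if p0 is None else np.array(p0); r0=R.from_euler('xyz',o['tcp_rot'],degrees=True) if r0 is None else r0
    w=(r0.inv()*r).as_rotvec()/N
    M=sum((r0*R.from_rotvec(w*k)).as_matrix() for k in range(N))
    l=np.linalg.solve(M,np.array(p)-p0)
    print(N,"lin",l.round(4),"|%.4f|"%np.linalg.norm(l),"tw",(np.degrees(w)/10).round(3))
E
python3 - <<'E'
from h import *
B=[.437,.236]
plan([*B,.12],rdown(160.5),8)
plan([*B,.020],rdown(160.5),3,[*B,.12],rdown(160.5))
plan([*B,.04],rdown(90),7,[*B,.020],rdown(160.5))
E
```

```text
8 lin [-0.0417 -0.0227  0.0156] |0.0499| tw [-0.001 -0.     0.   ]
3 lin [ 0.     -0.      0.0333] |0.0333| tw [0. 0. 0.]
7 lin [-0.      0.     -0.0029] |0.0029| tw [ 0.    -0.     1.007]
```

Call:
{"op": "send_rows", "data": {"linear": [[-0.0417,-0.0227,0.0156],[-0.0417,-0.0227,0.0156],[-0.0417,-0.0227,0.0156],[-0.0417,-0.0227,0.0156],[-0.0417,-0.0227,0.0156],[-0.0417,-0.0227,0.0156],[-0.0417,-0.0227,0.0156],[-0.0417,-0.0227,0.0156]], "twist": [[0,0,0],[0,0,0],[0,0,0],[0,0,0],[0,0,0],[0,0,0],[0,0,0],[0,0,0]], "gripper": [100,100,100,100,100,100,100,100], "grip_force": 30}}

```text
time: 1.1
ee_pos: [0.438, 0.2348, 0.1198]
tcp_rot: [-180.0, -0.0, 160.5]
wrist_force: [0.6, 0.3, 0.3]
opening: 0.0856
grasp_force: 0.0
```

```bash
python3 - <<'E'
from h import *
o=bot.get_obs();print(o['time'],o['ee_pos'],o['tcp_rot'],o['q'].round(1))
a=snap("scene","s1");b=snap("top","t1")
f=lambda x:cv2.resize(x,None,fx=5,fy=5,interpolation=cv2.INTER_CUBIC)
cv2.imwrite("pics/m2.png",np.hstack([f(a[90:190,290:365]),f(b[220:320,140:215])]))
print(proj("scene",o['ee_pos']),proj("top",o['ee_pos']))
E
```

```text
1.1 [0.4380296  0.23476891 0.11976962] [-1.79993653e+02 -9.28331927e-03  1.60531850e+02] [ 28.2  -2.9 -11.8  81.1   0.   47.7]
[[327.03137616 129.57938878]] [[171.37132621 278.98263929]]
```

View pics/m2.png

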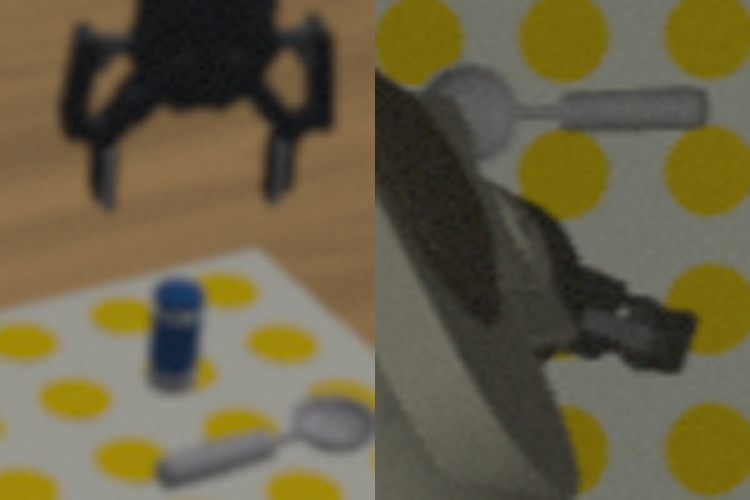

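The crop shows grip B standing below and between the open fingers (finger midpoint at column 327, grip at column 326), and the fingertips clear of everything.

Call:
{"op": "send_rows", "data": {"linear": [[0,0,0.033],[0,0,0.033],[0,0,0.033],[0,0,0],[0,0,0],[0,0,0],[0,0,0],[0,0,0]], "twist": [[0,0,0],[0,0,0],[0,0,0],[0,0,0],[0,0,0],[0,0,0],[0,0,0],[0,0,0]], "gripper": [100,100,100,39,39,39,39,39]}}

```text
time: 2.2
ee_pos: [0.4376, 0.2363, 0.022]
tcp_rot: [180.0, 0.0, 160.5]
wrist_force: [1.1, -0.4, -0.8]
opening: 0.0334
grasp_force: 0.0
```

Call:
{"op": "send_rows", "data": {"linear": [[0,0,0],[0,0,-0.003],[0,0,-0.003],[0,0,-0.003],[0,0,-0.003],[0,0,-0.004],[0,0,-0.003],[0,0,0]], "twist": [[0,0,0],[0,0,1.0],[0,0,1.0],[0,0,1.0],[0,0,1.0],[0,0,1.0],[0,0,1.0],[0,0,1.0]], "gripper": [60,60,60,60,60,60,60,60]}}

```text
time: 3.2
ee_pos: [0.4374, 0.2362, 0.0408]
tcp_rot: [180.0, -0.0, 90.2]
wrist_force: [-0.5, 0.1, -0.2]
opening: 0.0513
grasp_force: 0.0
```

Call:
{"op": "send_rows", "data": {"linear": [[0,0,0],[0,0,0],[0,0,0],[0,0,0],[0,0,0],[0,0,0]], "twist": [[0,0,0],[0,0,0],[0,0,0],[0,0,0],[0,0,0],[0,0,0]], "gripper": [20,20,20,20,20,20]}}

```text
time: 3.95
ee_pos: [0.4374, 0.2362, 0.0406]
tcp_rot: [180.0, -0.0, 90.5]
wrist_force: [0.1, 0.1, 3.2]
opening: 0.0299
grasp_force: 29.9
```

```bash
python3 - <<'E'
from h import *
P=FOOT+PZ*(.060+.0406);print(P)
o=bot.get_obs();p0=o['ee_pos']+[0,0,.16]
plan(P+[0,0,.02],rpin(90),7,p0)
E
```

```text
[ 0.4926909  -0.06003587  0.16212216]
7 lin [-0.0425  0.0076 -0.0049] |0.0434| tw [-0.209  0.374  0.008]
```

Call:
{"op": "send_rows", "data": {"linear": [[0,0,-0.03],[0,0,-0.03],[0,0,-0.05],[0,0,-0.05]], "twist": [[0,0,0],[0,0,0],[0,0,0],[0,0,0]], "gripper": [20,20,20,20]}}

```text
time: 4.45
ee_pos: [0.4369, 0.2359, 0.2014]
tcp_rot: [-179.9, 0.0, 90.5]
wrist_force: [0.8, -0.5, -1.1]
opening: 0.0296
grasp_force: 29.9
```

Call:
{"op": "send_rows", "data": {"linear": [[-0.0425,0.0076,-0.0049],[-0.0425,0.0076,-0.0049],[-0.0425,0.0076,-0.0049],[-0.0425,0.0076,-0.0049],[-0.0425,0.0076,-0.0049],[-0.0425,0.0076,-0.0049],[-0.0425,0.0076,-0.0049],[0,0,0]], "twist": [[-0.209,0.374,0.008],[-0.209,0.374,0.008],[-0.209,0.374,0.008],[-0.209,0.374,0.008],[-0.209,0.374,0.008],[-0.209,0.374,0.008],[-0.209,0.374,0.008],[0,0,0]], "gripper": [20,20,20,20,20,20,20,20]}}

```text
time: 5.45
ee_pos: [0.4918, -0.0633, 0.1797]
tcp_rot: [164.6, -26.1, 93.2]
wrist_force: [-1.1, 0.8, -0.7]
opening: 0.0299
grasp_force: 29.9
```

```bash
python3 - <<'E'
from h import *
o=bot.get_obs();r=R.from_euler('xyz',o['tcp_rot'],degrees=True);print(o['ee_pos'],r.apply([0,0,1]),-PZ,o['q'].round(1))
plan(FOOT+PZ*(.060+.0406),rpin(90),1)
a=snap("scene","s2");b=snap("top","t2")
f=lambda x:cv2.resize(x,None,fx=5,fy=5,interpolation=cv2.INTER_CUBIC)
cv2.imwrite("pics/m3.png",np.hstack([f(a[125:215,220:300]),f(b[200:290,240:320])]))
m=o['ee_pos']+.0406*r.apply([0,0,1]);t=FOOT+.04*PZ;
for n,off in(("scene",(220,125)),("top",(240,200))):print(n,((proj(n,np.array([m,t,FOOT]))-off)*5).round(0))
E
```

```text
[ 0.49179974 -0.06329074  0.17973769] [ 0.241435    0.43762004 -0.86613962] [ 0.24164119  0.43773226 -0.8660254 ] [-23.1  -8.8 -14.7  80.9  29.8  68.2]
1 lin [-0.0049 -0.0035  0.0169] |0.0179| tw [-0.001  0.001 -0.039]
scene [[109. 156.]
 [138. 216.]
 [179. 275.]]
top [[303. 230.]
 [272. 223.]
 [230. 208.]]
```

View pics/m3.png

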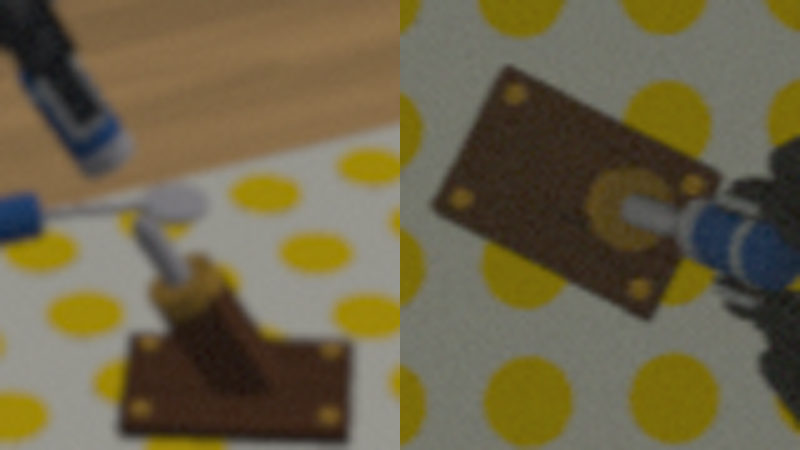

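The crops show the held grip's mouth at scene (242,156) and top (299,246), just off the pin's tip at scene (249,169). The measured mouth agrees with the kinematics, and the pin model fits to about 1 px. I'll apply the lateral correction and stop just off the tip.

Call:
{"op": "send_rows", "data": {"linear": [[-0.0025,-0.002,0.008],[-0.0025,-0.0015,0.008],[0,0,0.01],[0,0,0.004],[0,0,0]], "twist": [[0,0,-0.04],[0,0,0],[0,0,0],[0,0,0],[0,0,0]], "gripper": [20,20,20,20,20]}}

```text
time: 6.18
ee_pos: [0.4965, -0.051, 0.1527]
tcp_rot: [164.2, -25.8, 94.0]
wrist_force: [-0.1, -0.2, -1.4]
opening: 0.0301
grasp_force: 29.9
```

```bash
python3 - <<'E'
from h import *
o=bot.get_obs();r=R.from_euler('xyz',o['tcp_rot'],degrees=True);m=o['ee_pos']+.0406*r.apply([0,0,1])
print((m-FOOT)@PZ, r.inv().apply(m-FOOT)); plan(FOOT+PZ*(.045+.0406),rpin(90),1)
a=snap("scene","s3");b=snap("top","t3")
f=lambda x:cv2.resize(x,None,fx=8,fy=8,interpolation=cv2.INTER_CUBIC)
cv2.imwrite("pics/m4.png",np.hstack([f(a[145:205,230:280]),f(b[215:275,270:320])]))
t=FOOT+.04*PZ
for n,off in(("scene",(230,145)),("top",(270,215))):print(n,((proj(n,np.array([m,t,FOOT]))-off)*8).round(0))
E
```

```text
0.046986254701610275 [ 0.00372262  0.00091964 -0.04698691]
1 lin [-0.0037 -0.0009  0.002 ] |0.0043| tw [-0.002  0.001  0.039]
scene [[139. 163.]
 [140. 186.]
 [206. 280.]]
top [[195. 238.]
 [195. 237.]
 [128. 213.]]
```

View pics/m4.png

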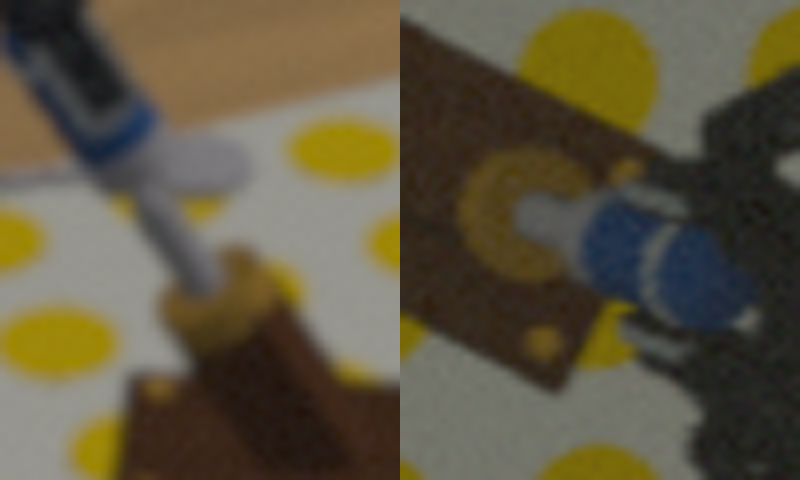

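The mouth sits over the tip: mouth at scene (247,166) and pin axis about (248,168). The lateral doubt is about 2 mm, inside the taper's 5 mm capture. I'll advance gently and watch the forces.

Call:
{"op": "send_rows", "data": {"linear": [[-0.002,-0.0005,0.004],[0,0,0.004],[0,0,0.003],[0,0,0.003],[0,0,0]], "twist": [[0,0,0],[0,0,0],[0,0,0],[0,0,0],[0,0,0]], "gripper": [20,20,20,20,20]}}

```text
time: 6.9
ee_pos: [0.4996, -0.047, 0.1396]
tcp_rot: [164.2, -25.8, 94.0]
wrist_force: [-0.2, -0.2, 0.0]
opening: 0.0302
grasp_force: 29.9
```

```bash
cat >> h.py <<'E'
def pin(h=.0406):
    o=bot.get_obs();r=R.from_euler('xyz',o['tcp_rot'],degrees=True);m=o['ee_pos']+h*r.apply([0,0,1])
    e=m-FOOT; print("t",o['time'],"s %.4f"%(e@PZ),"lat tool",r.inv().apply(e)[:2].round(4),"F tool",r.inv().apply(o['wrist_force']).round(1),"tq",r.inv().apply(o['torque']).round(2),"tilt err",(r.inv()*rpin(90)).as_rotvec(degrees=True).round(2),o['opening'].round(4))
E
python3 -c "
from h import *
pin()"
```

```text
Traceback (most recent call last):
  File "h.py", line 35, in pin
    e=m-FOOT; print("t",o['time'],"s %.4f"%(e@PZ),"lat tool",r.inv().apply(e)[:2].round(4),"F tool",r.inv().apply(o['wrist_force']).round(1),"tq",r.inv().apply(o['torque']).round(2),"tilt err",(r.inv()*rpin(90)).as_rotvec(degrees=True).round(2),o['opening'].round(4))
                                                                                                                                                                                                                                                     ^^^^^^^^^^^^^^^^^^
AttributeError: 'float' object has no attribute 'round'
```

```bash
sed -i "s/,o\['opening'\].round(4))/)/" h.py; python3 -c "
from h import *
pin()"
```

```text
t 6.9 s 0.0332 lat tool [0.0014 0.0005] F tool [-0.2 -0.1 -0.1] tq [ 0.18 -0.46  0.03] tilt err [-0.    0.01  0.37]
```

Call:
{"op": "send_rows", "data": {"linear": [[0,0,0.003],[0,0,0.003],[0,0,0.002],[0,0,0]], "twist": [[0,0,0],[0,0,0],[0,0,0],[0,0,0]], "gripper": [20,20,20,20]}}

```text
time: 7.4
ee_pos: [0.5015, -0.0435, 0.1328]
tcp_rot: [164.2, -25.8, 94.0]
wrist_force: [-0.2, -0.3, 0.6]
opening: 0.0298
grasp_force: 29.9
```

```bash
python3 -c "
from h import *
pin()
a=snap('scene','s4');b=snap('top','t4')
f=lambda x:cv2.resize(x,None,fx=8,fy=8,interpolation=cv2.INTER_CUBIC)
cv2.imwrite('pics/m5.png',np.hstack([f(a[145:205,230:280]),f(b[215:275,270:320])]))"
```

```text
t 7.4 s 0.0252 lat tool [0.0014 0.0005] F tool [ 0.  -0.  -0.7] tq [ 0.22 -0.44 -0.01] tilt err [0.   0.02 0.36]
```

Call:
{"op": "send_rows", "data": {"linear": [[0,0,0.002],[0,0,0.002],[0,0,0.002],[0,0,0]], "twist": [[0,0,0],[0,0,0],[0,0,0],[0,0,0]], "gripper": [20,20,20,20]}}

```text
time: 8.0
ee_pos: [0.5028, -0.0421, 0.1301]
tcp_rot: [164.2, -25.7, 93.9]
wrist_force: [-17.5, -11.7, 22.2]
opening: 0.0297
grasp_force: 32.5
```

```bash
python3 -c "
from h import *
pin()"
```

```text
t 8.0 s 0.0220 lat tool [0.0013 0.0012] F tool [  0.2 -10.9 -28.6] tq [ 2.66 -0.48  0.05] tilt err [0.12 0.15 0.33]
```

View pics/m5.png

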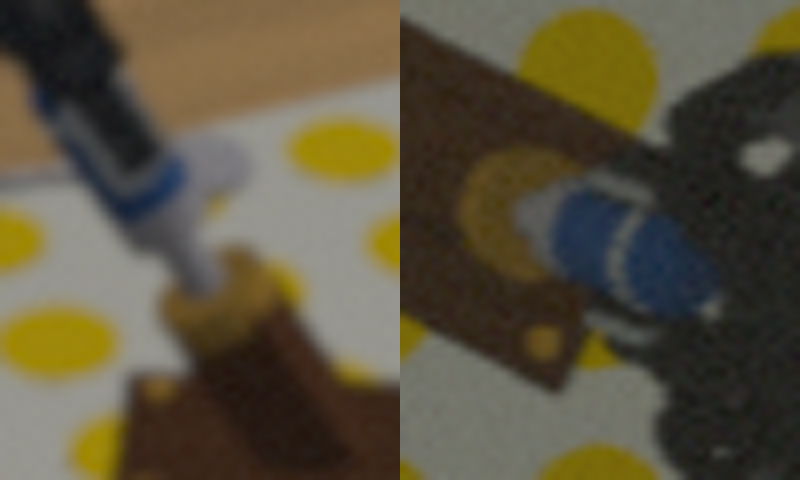

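The grip stopped 22 mm short with about 29 N, with a side load along -y. I'll back off, relieve the side offset and press again to rule out a jam.

Call:
{"op": "send_rows", "data": {"linear": [[0,0,-0.004],[0,-0.001,0],[0,0,0.002],[0,0,0.001],[0,0,0]], "twist": [[0,0,0],[0,0,0],[0,0,0],[0,0,0],[0,0,0]], "gripper": [20,20,20,20,20]}}

```text
time: 8.62
ee_pos: [0.5016, -0.0421, 0.1299]
tcp_rot: [164.2, -25.8, 93.9]
wrist_force: [-14.5, -9.7, 18.3]
opening: 0.0294
grasp_force: 32.0
```

```bash
python3 -c "
from h import *
pin()"
```

```text
t 8.625 s 0.0221 lat tool [ 0.0014 -0.0001] F tool [  0.2  -9.1 -23.6] tq [ 2.18 -0.42 -0.  ] tilt err [0.07 0.11 0.34]
```

It stopped at the same depth (22 mm) after the side shift, so this grip has the lump and goes in the red dish. Withdrawing.

Call:
{"op": "send_rows", "data": {"linear": [[0,0,-0.005],[0,0,-0.01],[0,0,-0.02],[0,0,-0.025],[0,0,0]], "twist": [[0,0,0],[0,0,0],[0,0,0],[0,0,0],[0,0,0]], "gripper": [20,20,20,20,20]}}

```text
time: 9.25
ee_pos: [0.4879, -0.0684, 0.1817]
tcp_rot: [164.1, -25.8, 94.0]
wrist_force: [-0.2, -0.0, -0.7]
opening: 0.0297
grasp_force: 30.0
```

```bash
python3 -c "
from h import *
pin()
im=cv2.imread('pics/top0.png').astype(int);m=(im[...,2]>im[...,0]*1.6)&(im[...,2]>im[...,1]*1.5);m[:,:370]=0;m[:,425:]=0;m[:262]=0;m[315:]=0
y,x=np.nonzero(m);print(len(x),x.min(),x.max(),y.min(),y.max(),x.mean(),y.mean())
print(unp('top',((x.min()+x.max())/2,(y.min()+y.max())/2),.014))
D=[.410,-.279]
plan([*D,.13],rdown(90),7)
"
```

```text
t 9.25 s 0.0817 lat tool [0.0012 0.0009] F tool [-0.3 -0.3  0.5] tq [ 0.25 -0.45 -0.05] tilt err [0.15 0.07 0.38]
1560 375 419 264 309 397.2160256410256 286.55897435897435
[ 0.40891077 -0.27867099  0.014     ]
7 lin [-0.031  -0.0118 -0.0023] |0.0333| tw [ 0.21  -0.374  0.005]
```

Call:
{"op": "send_rows", "data": {"linear": [[-0.031,-0.0118,-0.0023],[-0.031,-0.0118,-0.0023],[-0.031,-0.0118,-0.0023],[-0.031,-0.0118,-0.0023],[-0.031,-0.0118,-0.0023],[-0.031,-0.0118,-0.0023],[-0.031,-0.0118,-0.0023],[0,0,0]], "twist": [[0.21,-0.374,0.005],[0.21,-0.374,0.005],[0.21,-0.374,0.005],[0.21,-0.374,0.005],[0.21,-0.374,0.005],[0.21,-0.374,0.005],[0.21,-0.374,0.005],[0,0,0]], "gripper": [20,20,20,20,20,20,20,20]}}

```text
time: 10.25
ee_pos: [0.4092, -0.2782, 0.1275]
tcp_rot: [-179.8, -0.0, 90.0]
wrist_force: [-0.2, 1.2, -0.9]
opening: 0.0298
grasp_force: 30.0
```

```bash
python3 -c "
from h import *
plan([.409,-.279,.055],rdown(90),3)
a=snap('scene','s5');b=snap('top','t5')
f=lambda x:cv2.resize(x,None,fx=4,fy=4,interpolation=cv2.INTER_CUBIC)
cv2.imwrite('pics/m6.png',np.hstack([f(a[130:230,100:190]),f(b[230:330,360:450])]))"
```

```text
3 lin [-0.0003 -0.      0.0242] |0.0242| tw [-0.005 -0.001 -0.001]
```

View pics/m6.png

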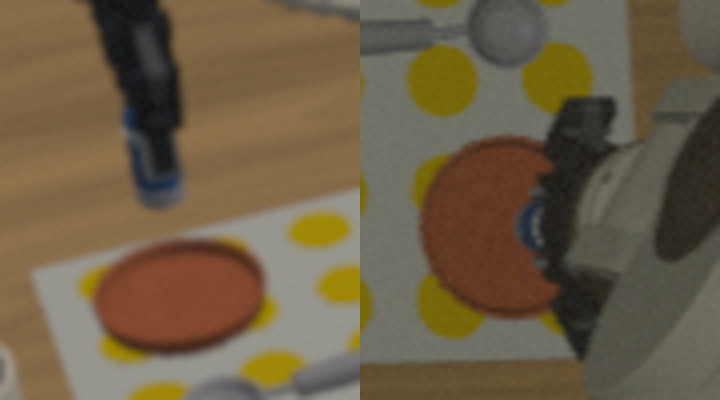

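The dish fills the scene view around (145,203). The grip hangs above its centre, with its mouth at scene (140,180), perhaps slightly tilted in the fingers. I'll check the tilt and go down.

```bash
python3 -c "
from h import *
o=bot.get_obs();p=o['ee_pos']
print((proj('scene',np.array([p+[0,0,.02],p-[0,0,.0406]]))-[100,130])*4)"
```

```text
[[148.42470119 111.73984952]
 [163.8811357  194.66833428]]
```

Call:
{"op": "send_rows", "data": {"linear": [[0,0,0.024],[0,0,0.024],[0,0,0.024],[0,0,0.005],[0,0,0]], "twist": [[0,0,0],[0,0,0],[0,0,0],[0,0,0],[0,0,0]], "gripper": [20,20,20,20,20]}}

```text
time: 10.98
ee_pos: [0.4094, -0.2776, 0.0519]
tcp_rot: [-179.9, -0.0, 90.0]
wrist_force: [0.0, 0.3, -0.1]
opening: 0.0299
grasp_force: 30.0
```

Call:
{"op": "send_rows", "data": {"linear": [[0,0,0.003],[0,0,0.003],[0,0,0.001],[0,0,0]], "twist": [[0,0,0],[0,0,0],[0,0,0],[0,0,0]], "gripper": [20,20,20,20]}}

```text
time: 11.48
ee_pos: [0.4095, -0.2782, 0.0456]
tcp_rot: [-180.0, 0.0, 90.0]
wrist_force: [-1.3, 1.8, 5.5]
opening: 0.03
grasp_force: 30.5
```

Call:
{"op": "send_rows", "data": {"linear": [[0,0,0],[0,0,0],[0,0,0],[0,0,0],[0,0,-0.03],[0,0,-0.06],[0,0,-0.06]], "twist": [[0,0,0],[0,0,0],[0,0,0],[0,0,0],[0,0,0],[0,0,0],[0,0,0]], "gripper": [45,60,80,90,100,100,100]}}

```text
time: 12.35
ee_pos: [0.4091, -0.2778, 0.1961]
tcp_rot: [-179.9, -0.0, 90.0]
wrist_force: [1.0, -1.3, 0.4]
opening: 0.0852
grasp_force: 0.0
```

```bash
python3 -c "
from h import *
o=bot.get_obs();print(o['ee_pos'],o['q'].round(1))
p=o['ee_pos'];r=R.from_euler('xyz',o['tcp_rot'],degrees=True)
a=snap('scene','s6')
A=[.640,.266]
for d in ([.38,0,.22],): plan(d,rdown(120),6); plan([*A,.14],rdown(160),7,d,rdown(120))
hsv=cv2.cvtColor(a,cv2.COLOR_BGR2HSV)
k,_,st,ce=cv2.connectedComponentsWithStats(cv2.inRange(hsv[150:220,110:180],(100,110,30),(125,255,255)));print(st[1:],ce[1:]+[110,150])
print(proj('scene',[[.409,-.278,.069],[.409,-.278,.005]]))
"
```

```text
[ 0.4091223  -0.27778051  0.19613205] [-34.2  -3.2  -3.7  89.7  -0.   55.8]
6 lin [ 0.047   0.0051 -0.0027] |0.0474| tw [ 0.005  0.006 -0.5  ]
7 lin [-0.0014  0.0542  0.0114] |0.0554| tw [ 0.     0.    -0.571]
[[27 34 10  7 56]
 [29 43 10 11 80]] [[141.71428571 186.80357143]
 [143.8        198.2875    ]]
[[141.72851796 184.63453145]
 [145.50088324 204.81506453]]
```

The released grip stands upright in the red dish: the blob at (142–144, 184–204) matches the upright model. Now the second grip.

Call:
{"op": "send_rows", "data": {"linear": [[0.047,0.0051,-0.0027],[0.047,0.0051,-0.0027],[0.047,0.0051,-0.0027],[0.047,0.0051,-0.0027],[0.047,0.0051,-0.0027],[0.047,0.0051,-0.0027]], "twist": [[0,0,-0.5],[0,0,-0.5],[0,0,-0.5],[0,0,-0.5],[0,0,-0.5],[0,0,-0.5]], "gripper": [100,100,100,100,100,100]}}

```text
time: 13.15
ee_pos: [0.3781, 0.0021, 0.211]
tcp_rot: [-179.9, -0.1, 120.2]
wrist_force: [1.6, -0.1, -0.3]
opening: 0.0856
grasp_force: 0.0
```

Call:
{"op": "send_rows", "data": {"linear": [[-0.0014,0.0542,0.0114],[-0.0014,0.0542,0.0114],[-0.0014,0.0542,0.0114],[-0.0014,0.0542,0.0114],[-0.0014,0.0542,0.0114],[-0.0014,0.0542,0.0114],[-0.0014,0.0542,0.0114],[0,0,0]], "twist": [[0,0,-0.57],[0,0,-0.57],[0,0,-0.57],[0,0,-0.57],[0,0,-0.57],[0,0,-0.57],[0,0,-0.57],[0,0,0]], "gripper": [100,100,100,100,100,100,100,100]}}

```text
time: 14.15
ee_pos: [0.6385, 0.2696, 0.1268]
tcp_rot: [-179.8, -0.3, 160.2]
wrist_force: [-0.4, -0.5, 0.5]
opening: 0.0852
grasp_force: 0.0
```

```bash
python3 -c "
from h import *
o=bot.get_obs();print(o['ee_pos'],o['tcp_rot'],o['q'].round(1))
plan([.640,.2655,.021],rdown(160),4)
"
```

```text
[0.63848251 0.26962821 0.12678074] [-179.82331214   -0.29683381  160.15964135] [22.9 24.7 20.8 86.4  0.1 42.7]
4 lin [-0.0008 -0.0008  0.0264] |0.0265| tw [-0.004 -0.007  0.004]
```

Call:
{"op": "send_rows", "data": {"linear": [[-0.0016,-0.0016,0.0264],[-0.0016,-0.0016,0.0264],[0,0,0.0264],[0,0,0.0264],[0,0,0],[0,0,0],[0,0,0],[0,0,0]], "twist": [[0,0,0],[0,0,0],[0,0,0],[0,0,0],[0,0,0],[0,0,0],[0,0,0],[0,0,0]], "gripper": [100,100,100,100,39,39,39,39]}}

```text
time: 15.15
ee_pos: [0.6407, 0.2629, 0.0264]
tcp_rot: [180.0, -0.0, 159.9]
wrist_force: [-0.5, 0.0, -0.0]
opening: 0.0334
grasp_force: 0.1
```

Call:
{"op": "send_rows", "data": {"linear": [[0,0,0],[0,0,0],[0,0,-0.003],[0,0,-0.003],[0,0,-0.003],[0,0,-0.003],[0,0,-0.003],[0,0,-0.004]], "twist": [[0,0,0],[0,0,0],[0,0,1.0],[0,0,1.0],[0,0,1.0],[0,0,1.0],[0,0,1.0],[0,0,1.0]], "gripper": [39,60,60,60,60,60,60,60]}}

```text
time: 16.15
ee_pos: [0.6402, 0.2627, 0.0441]
tcp_rot: [-179.9, -0.0, 99.6]
wrist_force: [0.8, 0.7, -0.1]
opening: 0.0511
grasp_force: 0.0
```

Call:
{"op": "send_rows", "data": {"linear": [[0,0,0],[0,0,0],[0,0,0],[0,0,0],[0,0,0],[0,0,0],[0,0,0]], "twist": [[0,0,1.0],[0,0,0],[0,0,0],[0,0,0],[0,0,0],[0,0,0],[0,0,0]], "gripper": [60,20,20,20,20,20,20]}}

```text
time: 17.02
ee_pos: [0.6403, 0.2627, 0.0442]
tcp_rot: [-179.9, -0.0, 89.9]
wrist_force: [-0.9, -0.1, 1.3]
opening: 0.0297
grasp_force: 29.7
```

```bash
python3 - <<'E'
from h import *
o=bot.get_obs();p0=o['ee_pos']+[0,0,.17]
F=FOOT+rpin(90).apply([.0012,.0004,0]);print(F)
plan(F+PZ*(.075+.0442),rpin(90),8,p0)
E
```

```text
[ 0.51731946 -0.01494589  0.07562194]
8 lin [-0.0415 -0.0191 -0.006 ] |0.0461| tw [-0.182  0.328 -0.001]
```

Call:
{"op": "send_rows", "data": {"linear": [[0,0,-0.03],[0,0,-0.04],[0,0,-0.05],[0,0,-0.05]], "twist": [[0,0,0],[0,0,0],[0,0,0],[0,0,0]], "gripper": [20,20,20,20]}}

```text
time: 17.52
ee_pos: [0.6403, 0.2626, 0.2154]
tcp_rot: [-179.9, -0.0, 89.9]
wrist_force: [0.9, -0.2, -1.0]
opening: 0.0292
grasp_force: 29.8
```

Call:
{"op": "send_rows", "data": {"linear": [[-0.0415,-0.0191,-0.006],[-0.0415,-0.0191,-0.006],[-0.0415,-0.0191,-0.006],[-0.0415,-0.0191,-0.006],[-0.0415,-0.0191,-0.006],[-0.0415,-0.0191,-0.006],[-0.0415,-0.0191,-0.006],[-0.0415,-0.0191,-0.006]], "twist": [[-0.182,0.328,0],[-0.182,0.328,0],[-0.182,0.328,0],[-0.182,0.328,0],[-0.182,0.328,0],[-0.182,0.328,0],[-0.182,0.328,0],[-0.182,0.328,0]], "gripper": [20,20,20,20,20,20,20,20]}}

```text
time: 18.52
ee_pos: [0.4879, -0.0679, 0.1789]
tcp_rot: [164.3, -26.0, 93.6]
wrist_force: [0.3, 0.1, -0.9]
opening: 0.0298
grasp_force: 29.9
```

Call:
{"op": "send_rows", "data": {"linear": [[0,0,0],[0,0,0]], "twist": [[0,0,0],[0,0,0]], "gripper": [20,20]}}

```text
time: 18.77
ee_pos: [0.4887, -0.0669, 0.1789]
tcp_rot: [164.5, -25.9, 93.5]
wrist_force: [0.1, 0.3, -1.1]
opening: 0.0297
grasp_force: 29.9
```

```bash
python3 - <<'E'
from h import *
pin(.0442)
plan(FOOT+rpin(90).apply([.0012,.0004,0])+PZ*(.035+.0442),rpin(90),5)
E
```

```text
t 18.775 s 0.0749 lat tool [0.0013 0.0006] F tool [-0.2 -0.2  1.2] tq [ 0.22 -0.52  0.06] tilt err [ 0.03  0.06 -0.13]
5 lin [-0.    -0.     0.008] |0.0080| tw [ 0.001  0.001 -0.003]
```

Call:
{"op": "send_rows", "data": {"linear": [[0,0,0.01],[0,0,0.01],[0,0,0.008],[0,0,0.006],[0,0,0.006],[0,0,0]], "twist": [[0,0,0],[0,0,0],[0,0,0],[0,0,0],[0,0,0],[0,0,0]], "gripper": [20,20,20,20,20,20]}}

```text
time: 19.52
ee_pos: [0.4983, -0.0495, 0.1436]
tcp_rot: [164.5, -25.9, 93.5]
wrist_force: [-0.4, -4.8, -1.7]
opening: 0.0295
grasp_force: 29.6
```

Call:
{"op": "send_rows", "data": {"linear": [[0,0,0.004],[0,0,0.004],[0,0,0.002],[0,0,0.002],[0,0,0]], "twist": [[0,0,0],[0,0,0],[0,0,0],[0,0,0],[0,0,0]], "gripper": [20,20,20,20,20]}}

```text
time: 20.15
ee_pos: [0.501, -0.0447, 0.1334]
tcp_rot: [164.5, -25.9, 93.4]
wrist_force: [-1.3, -6.1, -2.1]
opening: 0.0298
grasp_force: 29.5
```

```bash
python3 - <<'E'
from h import *
pin(.0442)
E
```

```text
t 20.15 s 0.0228 lat tool [0.0005 0.0003] F tool [-6.3 -1.4 -1.1] tq [ 0.46 -1.94  0.01] tilt err [-0.01  0.13 -0.13]
```

Side load is 6 N along tool -x, so I'll shift that way and continue down.

Call:
{"op": "send_rows", "data": {"linear": [[-0.0015,0,0],[0,0,0.002],[0,0,0.002],[0,0,0]], "twist": [[0,0,0],[0,0,0],[0,0,0],[0,0,0]], "gripper": [20,20,20,20]}}

```text
time: 20.65
ee_pos: [0.5021, -0.0438, 0.1291]
tcp_rot: [164.5, -25.9, 93.5]
wrist_force: [-0.2, -5.0, -3.9]
opening: 0.0295
grasp_force: 29.6
```

```bash
python3 - <<'E'
from h import *
pin(.0442)
E
```

```text
t 20.65 s 0.0184 lat tool [-0.0005  0.0002] F tool [-6.1 -0.8  1.1] tq [ 0.36 -1.65  0.01] tilt err [-0.02  0.08 -0.11]
```

Call:
{"op": "send_rows", "data": {"linear": [[-0.0015,0,0],[0,0,0.003],[0,0,0.003],[0,0,0]], "twist": [[0,0,0],[0,0,0],[0,0,0],[0,0,0]], "gripper": [20,20,20,20]}}

```text
time: 21.15
ee_pos: [0.5037, -0.042, 0.1234]
tcp_rot: [164.5, -26.0, 93.5]
wrist_force: [-0.8, -0.6, -1.6]
opening: 0.0295
grasp_force: 29.7
```

```bash
python3 - <<'E'
from h import *
pin(.0442)
E
```

```text
t 21.15 s 0.0123 lat tool [-0.0014  0.0002] F tool [-1.2 -1.1  1. ] tq [ 0.36 -0.66 -0.01] tilt err [-0.02  0.01 -0.09]
```

Free now; continue to the shoulder in small steps.

Call:
{"op": "send_rows", "data": {"linear": [[-0.0005,0,0.003],[0,0,0.003],[0,0,0.003],[0,0,0]], "twist": [[0,0,0],[0,0,0],[0,0,0],[0,0,0]], "gripper": [20,20,20,20]}}

```text
time: 21.65
ee_pos: [0.5059, -0.0386, 0.1155]
tcp_rot: [164.5, -26.0, 93.5]
wrist_force: [-0.9, 0.4, -0.3]
opening: 0.0293
grasp_force: 29.7
```

Call:
{"op": "send_rows", "data": {"linear": [[0,0,0.002],[0,0,0.001],[0,0,0]], "twist": [[0,0,0],[0,0,0],[0,0,0]], "gripper": [20,20,20]}}

```text
time: 22.02
ee_pos: [0.5067, -0.0375, 0.1131]
tcp_rot: [164.5, -26.0, 93.5]
wrist_force: [-0.3, 1.1, -0.6]
opening: 0.0293
grasp_force: 29.7
```

```bash
python3 - <<'E'
from h import *
pin(.0442)
E
```

```text
t 22.025 s 0.0007 lat tool [-0.002   0.0004] F tool [ 0.7 -0.5  0.9] tq [ 0.24 -0.49  0.02] tilt err [ 0.01  0.03 -0.1 ]
```

Call:
{"op": "send_rows", "data": {"linear": [[0,0,0.001],[0,0,0.001],[0,0,0]], "twist": [[0,0,0],[0,0,0],[0,0,0]], "gripper": [20,20,20]}}

```text
time: 22.4
ee_pos: [0.507, -0.0375, 0.1128]
tcp_rot: [164.4, -25.9, 93.4]
wrist_force: [-12.3, -9.7, 13.4]
opening: 0.0297
grasp_force: 32.0
```

```bash
python3 - <<'E'
from h import *
pin(.0442)
E
```

```text
t 22.4 s 0.0003 lat tool [-0.0023  0.0007] F tool [ -2.2  -8.1 -18.8] tq [ 2.   -0.76 -0.08] tilt err [ 0.06  0.14 -0.12]
```

It is seated on the shoulder (s≈0, 19 N), so this is the sound grip and goes in the blue dish. Withdrawing.

Call:
{"op": "send_rows", "data": {"linear": [[0,0,-0.004],[0,0,-0.012],[0,0,-0.014],[0,0,-0.016],[0,0,-0.018],[0,0,-0.018],[0,0,0]], "twist": [[0,0,0],[0,0,0],[0,0,0],[0,0,0],[0,0,0],[0,0,0],[0,0,0]], "gripper": [20,20,20,20,20,20,20]}}

```text
time: 23.28
ee_pos: [0.4878, -0.0734, 0.1841]
tcp_rot: [164.3, -25.9, 93.5]
wrist_force: [0.1, -0.0, -0.9]
opening: 0.0297
grasp_force: 29.8
```

```bash
python3 - <<'E'
from h import *
pin(.0442)
plan([.638,-.262,.135],rdown(90),8)
E
```

```text
t 23.275 s 0.0825 lat tool [-0.0023  0.0017] F tool [-0.4 -0.1  0.8] tq [ 0.32 -0.52 -0.01] tilt err [ 0.15  0.09 -0.08]
8 lin [-0.0248  0.0181  0.0026] |0.0308| tw [ 0.183 -0.327 -0.001]
```

Call:
{"op": "send_rows", "data": {"linear": [[-0.0248,0.0181,0.0026],[-0.0248,0.0181,0.0026],[-0.0248,0.0181,0.0026],[-0.0248,0.0181,0.0026],[-0.0248,0.0181,0.0026],[-0.0248,0.0181,0.0026],[-0.0248,0.0181,0.0026],[-0.0248,0.0181,0.0026]], "twist": [[0.183,-0.327,0],[0.183,-0.327,0],[0.183,-0.327,0],[0.183,-0.327,0],[0.183,-0.327,0],[0.183,-0.327,0],[0.183,-0.327,0],[0.183,-0.327,0]], "gripper": [20,20,20,20,20,20,20,20]}}

```text
time: 24.28
ee_pos: [0.638, -0.2614, 0.1317]
tcp_rot: [-179.7, -0.0, 90.0]
wrist_force: [-0.1, 0.0, 0.4]
opening: 0.0295
grasp_force: 29.8
```

Call:
{"op": "send_rows", "data": {"linear": [[0,0,0],[0,0,0]], "twist": [[0,0,0],[0,0,0]], "gripper": [20,20]}}

```text
time: 24.52
ee_pos: [0.6371, -0.2603, 0.132]
tcp_rot: [-179.8, -0.2, 90.0]
wrist_force: [0.0, -0.4, -0.9]
opening: 0.0294
grasp_force: 29.9
```

```bash
python3 - <<'E'
from h import *
plan([.639,-.262,.056],rdown(90),4)
E
```

```text
4 lin [-0.0005  0.0005  0.019 ] |0.0190| tw [-0.005 -0.004 -0.001]
```

Expected contact at TCP z≈0.049.

Call:
{"op": "send_rows", "data": {"linear": [[-0.0005,0.0005,0.019],[-0.0005,0.0005,0.019],[-0.0005,0.0005,0.019],[-0.0005,0.0005,0.019],[0,0,0]], "twist": [[0,0,0],[0,0,0],[0,0,0],[0,0,0],[0,0,0]], "gripper": [20,20,20,20,20]}}

```text
time: 25.15
ee_pos: [0.6381, -0.2624, 0.054]
tcp_rot: [-179.6, -0.2, 89.9]
wrist_force: [-0.2, 0.6, -1.1]
opening: 0.0295
grasp_force: 29.9
```

Call:
{"op": "send_rows", "data": {"linear": [[0,0,0.003],[0,0,0.002],[0,0,0.001],[0,0,0]], "twist": [[0,0,0],[0,0,0],[0,0,0],[0,0,0]], "gripper": [20,20,20,20]}}

```text
time: 25.65
ee_pos: [0.6393, -0.2628, 0.0508]
tcp_rot: [-179.8, -0.1, 90.0]
wrist_force: [-0.0, -0.3, -1.2]
opening: 0.0295
grasp_force: 30.0
```

Call:
{"op": "send_rows", "data": {"linear": [[0,0,0.001],[0,0,0.001],[0,0,0.0005],[0,0,0]], "twist": [[0,0,0],[0,0,0],[0,0,0],[0,0,0]], "gripper": [20,20,20,20]}}

```text
time: 26.15
ee_pos: [0.6393, -0.263, 0.0492]
tcp_rot: [-179.9, -0.1, 89.9]
wrist_force: [-2.8, 0.3, 5.8]
opening: 0.0293
grasp_force: 30.7
```

Call:
{"op": "send_rows", "data": {"linear": [[0,0,0],[0,0,0],[0,0,0],[0,0,0],[0,0,-0.03],[0,0,-0.05],[0,0,-0.05]], "twist": [[0,0,0],[0,0,0],[0,0,0],[0,0,0],[0,0,0],[0,0,0],[0,0,0]], "gripper": [45,60,80,90,100,100,100]}}

```text
time: 27.02
ee_pos: [0.6393, -0.2628, 0.1793]
tcp_rot: [-179.8, -0.1, 90.0]
wrist_force: [0.2, -0.3, -0.4]
opening: 0.0853
grasp_force: 0.0
```

```bash
python3 - <<'E'
from h import *
plan([.45,-.05,.25],rdown(90),6)
E
```

```text
6 lin [ 0.0355 -0.0316 -0.0117] |0.0489| tw [-0.003 -0.002 -0.001]
```

Call:
{"op": "send_rows", "data": {"linear": [[0.0355,-0.0316,-0.0117],[0.0355,-0.0316,-0.0117],[0.0355,-0.0316,-0.0117],[0.0355,-0.0316,-0.0117],[0.0355,-0.0316,-0.0117],[0.0355,-0.0316,-0.0117],[0,0,0],[0,0,0]], "twist": [[0,0,0],[0,0,0],[0,0,0],[0,0,0],[0,0,0],[0,0,0],[0,0,0],[0,0,0]], "gripper": [100,100,100,100,100,100,100,100]}}

```text
time: 28.02
ee_pos: [0.4506, -0.05, 0.2493]
tcp_rot: [-179.9, -0.1, 90.0]
wrist_force: [0.7, -0.4, 0.1]
opening: 0.0852
grasp_force: 0.0
```

```bash
python3 - <<'E'
from h import *
a=snap('scene','s7');b=snap('top','t7')
f=lambda x:cv2.resize(x,None,fx=3,fy=3,interpolation=cv2.INTER_CUBIC)
cv2.imwrite('pics/m7.png',np.hstack([f(a[160:300,100:220]),f(b[170:310,350:470])]))
E
```

```text
(no output)
```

View pics/m7.png

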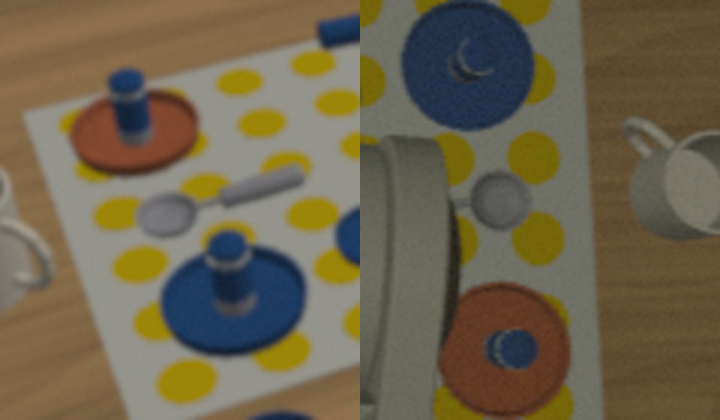

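Both grips stand upright, one at scene (143,196) in the red dish and one at (177,250) in the large blue dish. The arm is clear, so I'm handing in.

```bash
python3 -c "
from workcell import ticket
print(ticket.job_done())"
```

```text
the job is handed in; nothing more can be done
None
```

The job is handed in at about 28 s: the grip that stopped 22 mm short on the pin stands upright in the red dish, and the one that went fully home stands upright in the large blue dish. I never moved the bowl, mug or jar.

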